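# Catch the stone samples in a dish and put it on the balance

## Task

Take the dish by its handle, hold it under the chute's mouth and raise it so that its rims gently push up the two feet of the lift bar, whose height you must feel, until the gate lets all three stones slide into the dish; do not ram the bar against its stop. Then set the dish with the stones gently on the balance, centred on the raised platter, level, and let go. Drop no stone, and leave the jar, the glass dish and the supply box alone.

Things in the scene. Friction and masses are not known exactly. Their poses are not given: they have to be found in the camera images.
- chute: Grey-footed stand with a straight aluminium trough, 230 mm long, 60 mm wide inside, side walls 40 mm, pitched 42 degrees. Origin on the bench straight below the lip; own z up; own +x points towards the trough's closed upper end, so stones slide out towards own -x. Foot and legs stand at own x 50 to 220 mm: the bench below and in front of the lip is free.
- lip (a point): Middle of the trough floor's lower edge, where the stones leave, 235 mm above the bench. Axes as the chute.
- gate_top (a point): Middle of the top edge of the shut grey gate, a thin upright plate 60 mm high just in front of the lip. It slides straight up together with the steel lift bar, by the same amount. Stones pass only once it is lifted by most of its 44 mm of travel (about 36 mm or more). (This point is fixed to the chute and does not follow the gate.)
- feet (a point): NOMINAL middle between the undersides of the steel lift bar's two level feet at rest, 150 mm above the bench, fixed to the chute: the true feet are anywhere up to 25 mm higher or lower, not reported, to be felt. Each foot spans chute x -16 to -94 mm and y 36 to 64 mm (or -36 to -64 mm). Between them it is open; an arch joins them at x -14 to -30 mm, top up to 375 mm above the bench.
- dish: Open rectangular aluminium dish, outside 140 (own x) by 100 (own y) by 60 mm high, walls and floor 4 mm, about 0.22 kg, standing on the bench at the start. Origin at the centre of its underside, own z up. A handle sticks out from one end wall towards own -x (see grip).
- grip (a point): Middle of the dish's handle: a straight level black bar, 12 mm wide (dish y), 24 mm high (dish z 36 to 60 mm, its top flush with the rim), reaching from dish x -70 to -147 mm, in the middle of the dish's end wall. This point is at dish x -108, y 0, z 48 mm. Axes as the dish.
- feet_up (a point): NOMINAL middle between the feet's undersides with the lift bar at its hard stop, 44 mm above their rest height, fixed to the chute (same unknown offset of up to 25 mm). Lifting the bar takes about 2.5 N to start and 3.5 N near the top; it falls back when let go. Pressing on it with more than 15 N counts as ramming.
- balance: White bench balance, fixed, body 220 (own x) by 190 (own y) mm, body top 54 mm above the bench, carrying a round raised steel platter of 100 mm diameter. Origin on the bench below the platter's centre.
- platter (a point): Centre of the platter's top face, 72 mm above the bench.
- jar: Bystander: amber glass jar, 60 mm diameter, 85 mm high; origin at the centre of its underside.
- petri: Bystander: shallow round glass dish, 90 mm diameter, 18 mm high; origin at the centre of its underside.
- supply: Bystander: grey lamp supply box, 110 x 80 x 60 mm high; origin at the centre of its underside.
- stone0: One of three alike grey stone samples, chunky, about 40 x 32 x 26 mm, 0.035 to 0.07 kg, queued in the trough behind the gate (number 0 next to the gate at the start). Origin at the centre of its underside.
- stone1: One of three alike grey stone samples, chunky, about 40 x 32 x 26 mm, 0.035 to 0.07 kg, queued in the trough behind the gate (number 1 in the middle at the start). Origin at the centre of its underside.
- stone2: One of three alike grey stone samples, chunky, about 40 x 32 x 26 mm, 0.035 to 0.07 kg, queued in the trough behind the gate (number 2 the uppermost at the start). Origin at the centre of its underside.
Mind the look-alikes: they are no part of the job. Several things have the shape of the dish; the one meant has the colours described above.

How it is judged:
By the outcome, as a careful person would: the job done as asked, in the order asked, and still so for the second after the job is handed in, with the robot touching nothing.
It also fails if it takes over 53 s, if anything falls off the work surface, if the arm or the gripper's body presses on something with over 40 N, if the wrist force passes 120 N, or if a joint passes its speed limit or range.

## Robot

A 6-joint arm with a two-finger parallel gripper is mounted at the origin on the work surface. World frame = base frame: x ahead of the robot, y to its left, z up, the work surface at z = 0. Lengths are in m, angles in rad, forces in N, time in s.
With the tool pointing down it reaches from about 0.35 to 0.8 m from the base axis. Payload 7.3 kg.
Tool frame: the origin (TCP) lies between the finger pads; the fingertips stand 11 mm ahead of it and the grasp point (between the pads) lies 8 mm behind it; z points along the fingers, y is the line along which they close (so a half turn about z gives the same grasp; the last joint's range is limited). The gripper opens to 85 mm and grips with 20 to 120 N. Pads are 22 mm wide; open, the fingers measure 114 mm over their backs; the gripper's body (76 mm by 85 mm) begins 54 mm behind the grasp point. The pads swing forward as they close: fully open they stand 13 mm farther back than shut.
Start: joints at [1.075, 0.342, 1.524, -0, 1.275, -0.146], TCP at [0.18, 0.493, 0.242] pointing down, gripper open.
Joint ranges: [-2.53, 2.53], [-0.77, 2.02], [0.04, 2.7], [-1, 4.14], [0.28, 2.66], [-3.11, 3.11]. Speed limits (rad/s): [2.57, 2.57, 3.14, 3.14, 3.14, 3.14].

## Interface

Orientations are given as a unit quaternion [x, y, z, w].
In Python, from bench import robot gives the robot as it stands.
- The arm moves only by the tool send_rows, never from a script. Its argument "commands" is a list of rows, each an object with "offset": the shift along the tool's x, y, z in mm, a list of three; "turn": the turn about the tool's z in degrees. In form: [{"offset": [dx, dy, dz], "turn": turn}, ...]. A call has 1 to 10 rows; each row shifts and turns the commanded pose from where the row before left it, along the tool's axes as they then stand; what a row does not reach is not made up. A row lasts 1/12 s, in which the tool goes at most 41.7 mm and 7.16 degrees, less where a joint would pass 70% of its speed; a pose out of reach is approached as far as the arm can. A call with a gripper value outside its range is refused whole. "grip" is the closure, from -1 (fully open) to 1 (shut), set as the call begins (left out, the last holds). The fingers move at their own pace and stop on an object; the grip force is fixed at half the most. Time passes only in rows, so rows that do not move let the fingers close. It gives the time, the measured TCP pose, the force, the opening and the grip force at its end, in the units of the state.
- robot.get_obs(): the state, without advancing time (a new reading comes with each control period).
- robot.camera(name): name is "side" or "top" or "wrist"; returns the picture (480x640x3 uint8, blue, green, red); there is no depth.
- robot.camera_model(name): a dict with "K" (3x3 intrinsics, pixels), "world_from_camera" (4x4, takes a point from camera to world coordinates); the wrist camera has in their place "mount" (4x4, takes a point from camera to tool coordinates, whose origin is the TCP and whose axes are the flange's). Camera axes: x right, y up, looking along -z (the intrinsics and any distortion apply to the point x, -y, -z); pixel columns grow to the right and rows downward; lengths in m; the calibration is good to about 2 mm. A picture is of the moment at which its call begins: read the wrist's pose just before it. camera_model takes no time and is no camera call.
- robot.sign_off(): hands the job in; it is judged then, once.
The state is a dict: "t": time; "joint_positions": joint angles; "joint_velocities": joint speeds; "effort": joint torques, N m; "eef_pos": TCP position; "ee_rot": TCP orientation; "force": force on the tool from outside, world axes, zero at the start; "torque": the same for the moment, N m; "opening": finger opening in m; "grip_force": force on a finger pad.
Only numpy, scipy, OpenCV 4.12 (cv2) and the standard library are available. Lean on these libraries where they do the work, as an engineer would, in place of code of your own. Each camera call takes 0.05 s, during which the arm holds its last target. There are 200 camera calls.

## Working session

There is one attempt and no reset: what is moved stays moved. The work goes in short steps, Python scripts to look and compute and a tool call to move; the robot and the scene stay as the last step left them, time stands still between calls to the robot, and variables do not carry over. Pictures are saved under pics/ and viewed, at most 10 in all, crops included, and the job is handed in when it is done.

Besides the shell and the picture viewer there is one more tool, called after "Call:" as name([rows], argument=value, ...), one row to a line, values as JSON. send_rows: Moves the arm, as the interface text tells. Its arguments: {"type":"object","properties":{"commands":{"type":"array","items":{"type":"object","properties":{"offset":{"type":"array","items":{"type":"number"}},"turn":{"type":"number"}}}},"grip":{"type":"number"}},"required":["commands"]}

```bash
mkdir -p pics; ls; python3 - <<'E'
from bench import robot
import cv2,numpy as np
np.set_printoptions(precision=4,suppress=True)
o=robot.get_obs();print(o)
for n in("top","side"):
    cv2.imwrite(f"pics/{n}0.png",robot.camera(n))
for n in("top","side","wrist"): print(n,robot.camera_model(n))
E
```

```text
pics
{'t': 0.0, 'joint_positions': array([ 1.075 ,  0.3427,  1.525 ,  0.    ,  1.2754, -0.146 ]), 'joint_velocities': array([ 0.0004, -0.0007,  0.0005, -0.0004, -0.0002, -0.0013]), 'effort': array([ -0.0011, -43.3667, -24.6012,  -0.0004,   0.0076,  -0.    ]), 'eef_pos': array([0.1797, 0.4929, 0.2416]), 'ee_rot': array([ 0.174 ,  0.9847, -0.0007, -0.0002]), 'force': array([ 0.1409,  0.2355, -0.0952]), 'torque': array([-0.0273, -0.0444, -0.0235]), 'grip_force': 0.0, 'opening': 0.08585900568005188}
top {'K': array([[524.8523,   0.    , 320.8756],
       [  0.    , 524.8523, 245.7811],
       [  0.    ,   0.    ,   1.    ]]), 'world_from_camera': array([[-0.0169,  0.9966, -0.0802,  0.4097],
       [-0.9998, -0.0179, -0.0118, -0.0051],
       [-0.0132,  0.0799,  0.9967,  1.4159],
       [ 0.    ,  0.    ,  0.    ,  1.    ]])}
side {'K': array([[509.9722,   0.    , 325.804 ],
       [  0.    , 509.9722, 248.012 ],
       [  0.    ,   0.    ,   1.    ]]), 'world_from_camera': array([[-0.9935,  0.0757, -0.0848,  0.4136],
       [-0.112 , -0.7775,  0.6189,  0.8479],
       [-0.0191,  0.6244,  0.7809,  1.247 ],
       [ 0.    ,  0.    ,  0.    ,  1.    ]])}
wrist {'K': array([[385.7052,   0.    , 321.8098],
       [  0.    , 385.7052, 242.8427],
       [  0.    ,   0.    ,   1.    ]]), 'mount': array([[-0.0004,  0.9477,  0.3191,  0.0827],
       [ 1.    ,  0.0003,  0.0006, -0.0008],
       [ 0.0005,  0.3191, -0.9477, -0.1308],
       [ 0.    ,  0.    ,  0.    ,  1.    ]])}
```

View pics/top0.png

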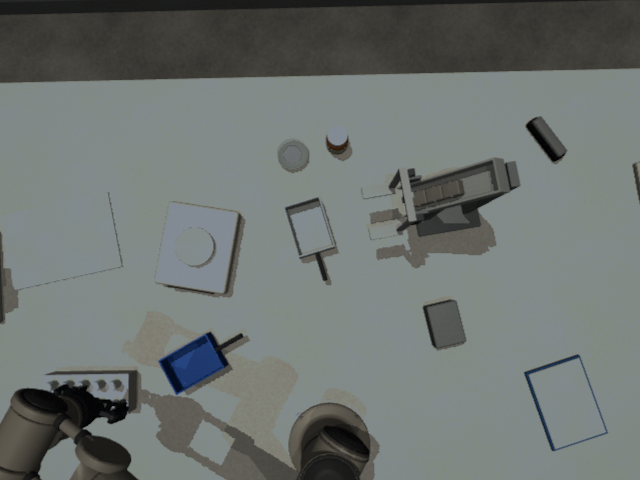

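View pics/side0.png

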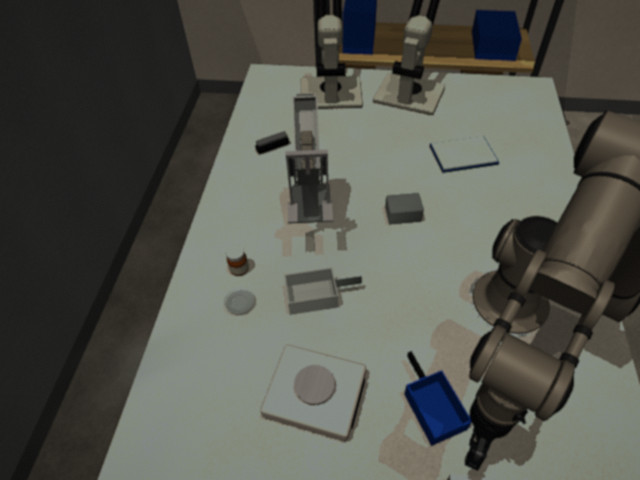

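The aluminium dish is at (311,228) in the top view, with its handle pointing down towards the robot. The chute is at (400–515,190) with its feet on the left and its upper end on the right. The balance platter is at (195,246). The blue dish is a decoy. I'll zoom in for corner pixels.

```bash
python3 - <<'E'
import cv2
i=cv2.imread("pics/top0.png")
a=cv2.resize(i[150:290,275:525],None,fx=3.2,fy=3.2,interpolation=cv2.INTER_CUBIC)
cv2.imwrite("pics/c1.png",cv2.convertScaleAbs(a,alpha=1.5))
b=cv2.resize(i[190:305,145:255],None,fx=5,fy=5,interpolation=cv2.INTER_CUBIC)
cv2.imwrite("pics/c2.png",cv2.convertScaleAbs(b,alpha=1.3))
E
```

```text
(no output)
```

View pics/c1.png

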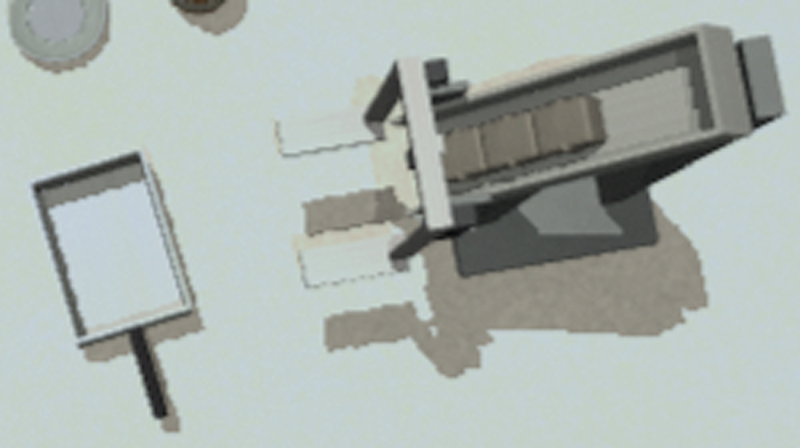

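View pics/c2.png

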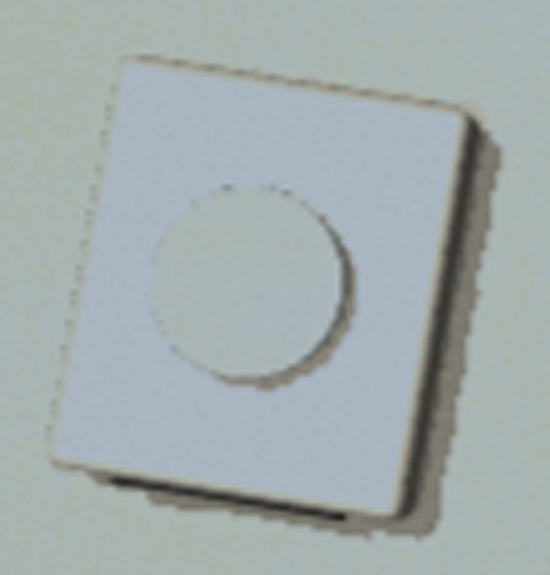

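Crop 1 shows:
- **Dish:** rim corners at (33,186), (141,152), (191,308) and (79,347).
- **Handle:** its end at (160,417).
- **Feet:** outer ends at (276,121)/(281,156) and (295,240)/(305,287).
- **Trough:** top end corners at (703,27)/(748,130).

Crop 2 shows the platter centred near (250,284), radius about 98.

```bash
cat > h.py <<'E'
from bench import robot
import cv2,numpy as np
from scipy.optimize import least_squares
from scipy.spatial.transform import Rotation as R
np.set_printoptions(precision=4,suppress=True)
def proj(P,cm,T=None):
    T=cm["world_from_camera"] if T is None else T
    q=(np.atleast_2d(P)-T[:3,3])@T[:3,:3]
    K=cm["K"]; return np.c_[K[0,2]+K[0,0]*q[:,0]/-q[:,2], K[1,2]-K[1,1]*q[:,1]/-q[:,2]]
def unproj(uv,z,cm,T=None):
    T=cm["world_from_camera"] if T is None else T
    K=cm["K"]; uv=np.atleast_2d(uv)
    d=np.c_[(uv[:,0]-K[0,2])/K[0,0],-(uv[:,1]-K[1,2])/K[1,1],-np.ones(len(uv))]@T[:3,:3].T
    return T[:3,3]+d*((z-T[2,3])/d[:,2])[:,None]
def pose(x,y,a,P):
    P=np.array(P,float);c,s=np.cos(a),np.sin(a)
    return np.c_[x+c*P[:,0]-s*P[:,1],y+s*P[:,0]+c*P[:,1],P[:,2]]
E
python3 - <<'E'
from h import *
cm=robot.camera_model("top")
C=lambda p:np.array(p,float)/3.2+[275,150]-.35
du=C([(33,186),(141,152),(191,308),(79,347),(160,417)])
dl=[(.07,.05,.06),(.07,-.05,.06),(-.07,-.05,.06),(-.07,.05,.06),(-.147,0,.06)]
r=least_squares(lambda p:(proj(pose(*p,dl),cm)-du).ravel(),[.45,.02,.2])
print("dish",r.x,np.degrees(r.x[2]));print(r.fun.reshape(-1,2))
fu=C([(276,121),(281,156),(295,240),(305,287),(703,27),(748,130),(400,60),(453,226)])
def m(p):
    x,y,a,d,xe,w=p
    return pose(x,y,a,[(-.094,.064,.156+d),(-.094,.036,.156+d),(-.094,-.036,.156+d),(-.094,-.064,.156+d),(xe,.034,.419),(xe,-.034,.419),(-.03,w,.35+d),(-.014,-w,.35+d)])
r=least_squares(lambda p:(proj(m(p),cm)-fu).ravel(),[.5,-.2,-1.4,0,.15,.06])
print("chute",r.x,np.degrees(r.x[2]));print(r.fun.reshape(-1,2))
pl=unproj(np.array([(250,284)])/5+[145,190]-.4,.072,cm);print("platter",pl)
b=np.array([(125,60),(465,110),(400,515),(52,460)])/5+[145,190]-.4
B=unproj(b,.054,cm);print(B,B.mean(0),np.linalg.norm(B-np.roll(B,1,0),axis=1))
E
```

```text
dish [0.5687 0.0407 0.2783] 15.945922428092913
[[-1.9684 -0.8627]
 [ 0.9363 -1.3486]
 [ 1.0224  1.0096]
 [-0.9232  0.0653]
 [ 0.9158  1.0749]]
chute [ 0.6002 -0.1911 -1.4267  0.0145  0.1523  0.0549] -81.74624370642846
[[ 0.0105 -0.6175]
 [ 0.3932 -0.163 ]
 [ 1.0526  3.0703]
 [-0.1019 -0.0771]
 [ 3.6642 -1.4136]
 [-3.7298  0.881 ]
 [-0.8735 -0.6127]
 [-0.1872 -0.7215]]
platter [[0.522  0.3362 0.072 ]]
[[0.643  0.407  0.054 ]
 [0.6131 0.2278 0.054 ]
 [0.402  0.2625 0.054 ]
 [0.4336 0.4438 0.054 ]] [0.5229 0.3353 0.054 ] [0.2126 0.1817 0.2139 0.1841]
```

```bash
python3 - <<'E'
from h import *
cm=robot.camera_model("top")
C=lambda p:np.array(p,float)/3.2+[275,150]-.35
fu=C([(276,121),(281,156),(305,287),(733,27),(750,130),(400,60),(453,226)])
def m(p):
    x,y,a,d,xe,w=p
    return pose(x,y,a,[(-.094,.064,.156+d),(-.094,.036,.156+d),(-.094,-.064,.156+d),(xe,.034,.419),(xe,-.034,.419),(-.03,w,.35+d),(-.014,-w,.35+d)])
r=least_squares(lambda p:(proj(m(p),cm)-fu).ravel(),[.5,-.2,-1.4,0,.15,.06])
print("chute",r.x,np.degrees(r.x[2]));print(r.fun.reshape(-1,2))
x,y,a=r.x[:3]
o=robot.get_obs(); Rm=R.from_quat(o["ee_rot"]).as_matrix();print(Rm)
# dish pose goal under chute, dish x = chute x
for q in(-.05,-.06):print(q,pose(x,y,a,[(q,0,0),(q-.1,0,0)]))
print("grip",pose(.5687,.0407,.2783,[(-.1,0,.048)]))
E
```

```text
chute [ 0.5988 -0.1913 -1.4315  0.0156  0.1616  0.0548] -82.0202042909756
[[ 0.2493 -0.3288]
 [ 0.579   0.1457]
 [-0.1068  0.3038]
 [-0.5996 -1.0995]
 [ 0.6178  1.2299]
 [-0.5361 -0.0902]
 [-0.0971 -0.1627]]
[[-0.9394  0.3428 -0.0006]
 [ 0.3428  0.9394 -0.0012]
 [ 0.0002 -0.0014 -1.    ]]
-0.05 [[ 0.5918 -0.1418  0.    ]
 [ 0.5779 -0.0428  0.    ]]
-0.06 [[ 0.5904 -0.1319  0.    ]
 [ 0.5765 -0.0329  0.    ]]
grip [[0.4725 0.0132 0.048 ]]
```

Call:
send_rows([
  {"offset": [-31, -25, 0], "turn": 0},
  {"offset": [-31, -25, 0], "turn": 0},
  {"offset": [-31, -25, 0], "turn": 0},
  {"offset": [-31, -25, 0], "turn": 0},
  {"offset": [-31, -25, 0], "turn": 0},
  {"offset": [-31, -25, 0], "turn": 0},
  {"offset": [-31, -25, 0], "turn": 0},
  {"offset": [-31, -25, 0], "turn": 0},
  {"offset": [-31, -25, 0], "turn": 0},
  {"offset": [-31, -25, 0], "turn": 0},
], grip=-1)

```text
t: 0.93
eef_pos: [0.3858, 0.1503, 0.2422]
ee_rot: [0.174, 0.985, 0.0, -0.0]
force: [0.2, 0.5, 0.4]
opening: 0.0854
grip_force: 0.0
```

Call:
send_rows([
  {"offset": [-31, -25, 0], "turn": 0},
  {"offset": [-31, -25, 0], "turn": 0},
  {"offset": [-31, -25, 0], "turn": 0},
  {"offset": [0, 0, 0], "turn": -7},
  {"offset": [0, 0, 0], "turn": -7},
  {"offset": [0, 0, 0], "turn": -7},
  {"offset": [0, 0, 0], "turn": -7},
  {"offset": [0, 0, 0], "turn": -7},
  {"offset": [0, 0, 0], "turn": -1},
  {"offset": [0, 0, 0], "turn": 0},
])

```text
t: 1.77
eef_pos: [0.447, 0.0498, 0.2421]
ee_rot: [-0.138, 0.99, 0.0, -0.0]
force: [0.4, -0.0, -0.6]
opening: 0.0853
grip_force: 0.0
```

```bash
cat >> h.py <<'E'
def wT():
    o=robot.get_obs();T=np.eye(4);T[:3,:3]=R.from_quat(o["ee_rot"]).as_matrix();T[:3,3]=o["eef_pos"]
    return o,T
def goal(p,yaw):
    "offset in tool mm to world p; turn deg to bring tool x to yaw (deg)"
    o,T=wT(); cur=np.degrees(np.arctan2(T[1,0],T[0,0]))
    print("t",o["t"],"pos",o["eef_pos"],"yaw",cur,"F",o["force"],"M",o["torque"],"open",o["opening"],"gf",o["grip_force"])
    print("offset",(T[:3,:3].T@(np.array(p)-T[:3,3])*1000).round(1),"turn",round((cur-yaw+180)%360-180,2))
E
python3 - <<'E'
from h import *
goal([.4725,.0132,.04],195.9)
o,T=wT();cm=robot.camera_model("wrist");im=robot.camera("wrist")
cv2.imwrite("pics/w1.png",im)
Tc=T@cm["mount"]
print(proj(pose(.5687,.0407,.2783,[(.07,.05,.06),(.07,-.05,.06),(-.07,-.05,.06),(-.07,.05,.06),(-.147,0,.06),(-.07,0,.06)]),cm,Tc))
E
```

```text
t 1.7667 pos [0.447  0.0498 0.2421] yaw -164.17119583469085 F [ 0.3766 -0.0109 -0.6356] M [-0.0143 -0.0521  0.0379] open 0.0853479798823468 gf 0.0
offset [-14.7 -42.3 202.1] turn -0.07
[[330.5493 398.3251]
 [229.5596 398.5373]
 [216.9734 267.3755]
 [331.3075 267.1082]
 [270.1625 179.15  ]
 [274.1345 267.2419]]
```

View pics/w1.png

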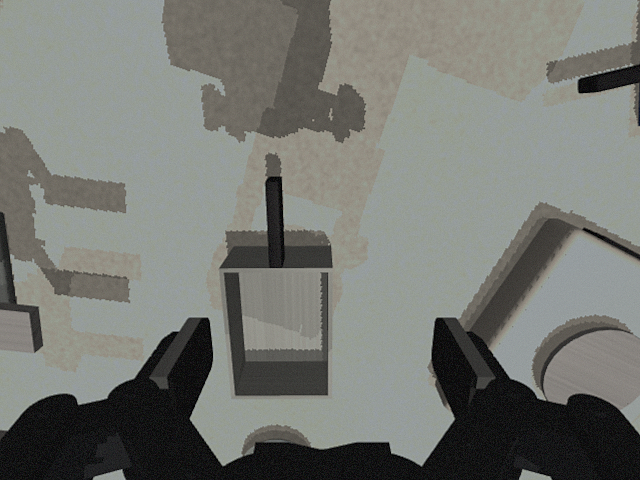

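The wrist view shows the dish's rim corners at (220,268), (332,268), (332,397) and (232,397), with the handle end at (274,178). That is within about 3 mm of my estimate and the angle is right, so I'm descending.

Call:
send_rows([
  {"offset": [-7, -20, 10], "turn": 0},
  {"offset": [-8, -20, 20], "turn": 0},
  {"offset": [0, 0, 35], "turn": 0},
  {"offset": [0, 0, 35], "turn": 0},
  {"offset": [0, 0, 35], "turn": 0},
  {"offset": [0, 0, 30], "turn": 0},
  {"offset": [0, 0, 20], "turn": 0},
  {"offset": [0, 0, 12], "turn": 0},
  {"offset": [0, 0, 5], "turn": 0},
  {"offset": [0, 0, 0], "turn": 0},
])

```text
t: 2.65
eef_pos: [0.4719, 0.0156, 0.0393]
ee_rot: [-0.138, 0.99, 0.0, -0.001]
force: [-0.5, -0.8, -0.4]
opening: 0.0852
grip_force: 0.0
```

Call:
send_rows([
  {"offset": [0, 0, 0], "turn": 0},
  {"offset": [0, 0, 0], "turn": 0},
  {"offset": [0, 0, 0], "turn": 0},
  {"offset": [0, 0, 0], "turn": 0},
  {"offset": [0, 0, 0], "turn": 0},
  {"offset": [0, 0, 0], "turn": 0},
  {"offset": [0, 0, 0], "turn": 0},
  {"offset": [0, 0, 0], "turn": 0},
], grip=1)

```text
t: 3.32
eef_pos: [0.4728, 0.0154, 0.0408]
ee_rot: [-0.139, 0.99, -0.0, 0.0]
force: [-1.8, 0.6, 6.4]
opening: 0.011
grip_force: 59.2
```

Call:
send_rows([
  {"offset": [0, 0, -4], "turn": 0},
  {"offset": [0, 0, -8], "turn": 0},
  {"offset": [0, 0, -14], "turn": 0},
  {"offset": [0, 0, -14], "turn": 0},
  {"offset": [0, 0, -10], "turn": 0},
  {"offset": [-20, 9, 0], "turn": 0},
  {"offset": [-28, 13, 0], "turn": 0},
  {"offset": [-28, 12, 0], "turn": 0},
  {"offset": [-28, 12, 0], "turn": 0},
  {"offset": [0, 0, 0], "turn": 0},
])

```text
t: 4.15
eef_pos: [0.5637, 0.0912, 0.091]
ee_rot: [-0.14, 0.99, 0.0, 0.002]
force: [-1.1, 0.2, -2.0]
opening: 0.0113
grip_force: 58.8
```

Call:
send_rows([
  {"offset": [0, 0, 0], "turn": 3},
  {"offset": [0, 0, 0], "turn": 5},
  {"offset": [0, 0, 0], "turn": 6},
  {"offset": [0, 0, 0], "turn": 6},
  {"offset": [0, 0, 0], "turn": 6},
  {"offset": [0, 0, 0], "turn": 6},
  {"offset": [0, 0, 0], "turn": 6},
  {"offset": [0, 0, 0], "turn": 6},
  {"offset": [0, 0, 0], "turn": 6},
  {"offset": [0, 0, 0], "turn": 6},
])

```text
t: 4.98
eef_pos: [0.5592, 0.0881, 0.0904]
ee_rot: [0.345, 0.939, -0.0, -0.001]
force: [0.1, -0.3, -1.7]
opening: 0.0112
grip_force: 58.7
```

Call:
send_rows([
  {"offset": [0, 0, 0], "turn": 6},
  {"offset": [0, 0, 0], "turn": 6},
  {"offset": [0, 0, 0], "turn": 6},
  {"offset": [0, 0, 0], "turn": 6},
  {"offset": [0, 0, 0], "turn": 6},
  {"offset": [0, 0, 0], "turn": 5},
  {"offset": [0, 0, 0], "turn": 4},
  {"offset": [0, 0, 0], "turn": 3},
  {"offset": [0, 0, 0], "turn": 0},
  {"offset": [0, 0, 0], "turn": 0},
])

```text
t: 5.82
eef_pos: [0.5596, 0.0882, 0.0904]
ee_rot: [0.656, 0.755, -0.0, -0.0]
force: [0.6, 0.7, -1.9]
opening: 0.0112
grip_force: 58.7
```

```bash
python3 - <<'E'
from h import *
goal([.5777,-.0408,.09],98)
a=robot.camera("wrist");b=robot.camera("top")
c=cv2.resize(b[130:280,270:530],(800,462),interpolation=cv2.INTER_CUBIC)
cv2.imwrite("pics/m1.png",np.hstack([cv2.resize(a[:,100:560],(383,400)),cv2.resize(c[:, :600],(417,400))]))
E
```

```text
t 5.8167 pos [0.5596 0.0882 0.0904] yaw 98.04988301179228 F [ 0.5607  0.6996 -1.893 ] M [0.1959 0.0032 0.0253] open 0.01121676127119406 gf 58.72634768486023
offset [-130.3   -0.1    0.4] turn 0.05
```

View pics/m1.png

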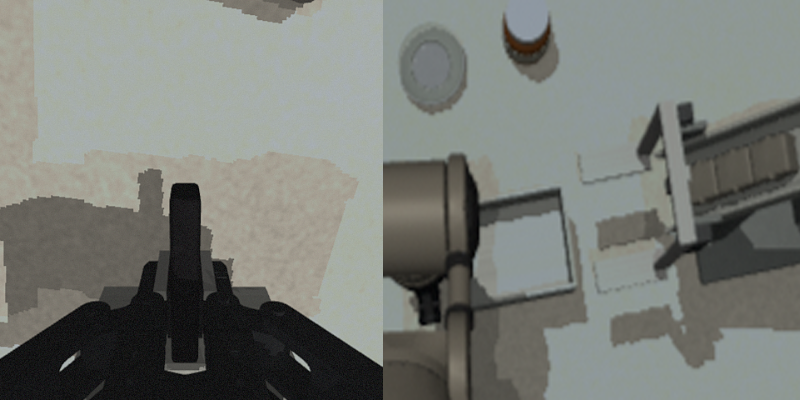

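```bash
python3 - <<'E'
from h import *
cm=robot.camera_model("top")
def comp(P):
    uv=proj(P,cm); return np.c_[383+(uv[:,0]-270+.5)*800/260*417/600,(uv[:,1]-130+.5)*462/150*400/462]
a=np.radians(-82)
d=np.array([.5596,.0882])+.0995*np.array([np.cos(a),np.sin(a)])
print(comp(pose(*d,a,[(.07,.05,.11),(.07,-.05,.11)])))
print(comp(pose(.5988,-.1913,-1.4315,[(-.094,.064,.172),(-.094,.036,.172),(-.094,-.036,.172),(-.094,-.064,.172)])))
E
```

```text
[[561.7842 183.7186]
 [575.5586 288.0655]]
[[578.9677 153.567 ]
 [583.0158 184.0072]
 [593.4928 262.7895]
 [597.5937 293.626 ]]
```

The dish is held straight on the chute's axis. Its front edge is at (561,189)–(575,291) in the right half and the feet ends are near (581,168) and (596,278), so I'm shifting about 2 mm sideways and sliding in.

Call:
send_rows([
  {"offset": [-8, 1, 0], "turn": 0},
  {"offset": [-18, 1, 0], "turn": 0},
  {"offset": [-25, 0, 0], "turn": 0},
  {"offset": [-28, 0, 0], "turn": 0},
  {"offset": [-25, 0, 0], "turn": 0},
  {"offset": [-18, 0, 0], "turn": 0},
  {"offset": [-8, 0, 0], "turn": 0},
  {"offset": [0, 0, 0], "turn": 0},
  {"offset": [0, 0, 0], "turn": 0},
  {"offset": [0, 0, 0], "turn": 0},
])

```text
t: 6.75
eef_pos: [0.5796, -0.0392, 0.0902]
ee_rot: [0.656, 0.755, 0.0, -0.0]
force: [0.0, 0.0, -1.6]
opening: 0.0109
grip_force: 58.7
```

Call:
send_rows([
  {"offset": [0, 0, -2], "turn": 0},
  {"offset": [0, 0, -2], "turn": 0},
  {"offset": [0, 0, -2], "turn": 0},
  {"offset": [0, 0, -2], "turn": 0},
  {"offset": [0, 0, -2], "turn": 0},
  {"offset": [0, 0, 0], "turn": 0},
  {"offset": [0, 0, 0], "turn": 0},
])

```text
t: 7.33
eef_pos: [0.58, -0.0402, 0.1005]
ee_rot: [0.656, 0.754, 0.0, 0.0]
force: [-0.2, 0.7, -1.4]
opening: 0.0114
grip_force: 58.7
```

```bash
python3 - <<'E'
from h import *
goal([.5777,-.0408,.09],98)
b=robot.camera("top");s=robot.camera("side")
c=cv2.resize(b[130:280,340:490],(400,400),interpolation=cv2.INTER_CUBIC)
cv2.imwrite("pics/m2.png",np.hstack([c,cv2.resize(s[130:280,245:395],(400,400),interpolation=cv2.INTER_CUBIC)]))
E
```

```text
t 7.3333 pos [ 0.58   -0.0402  0.1005] yaw 97.96071918835796 F [-0.2156  0.7096 -1.3665] M [0.1352 0.0226 0.0126] open 0.011394235043953338 gf 58.7301367521286
offset [-0.3 -2.3 10.5] turn -0.04
```

View pics/m2.png

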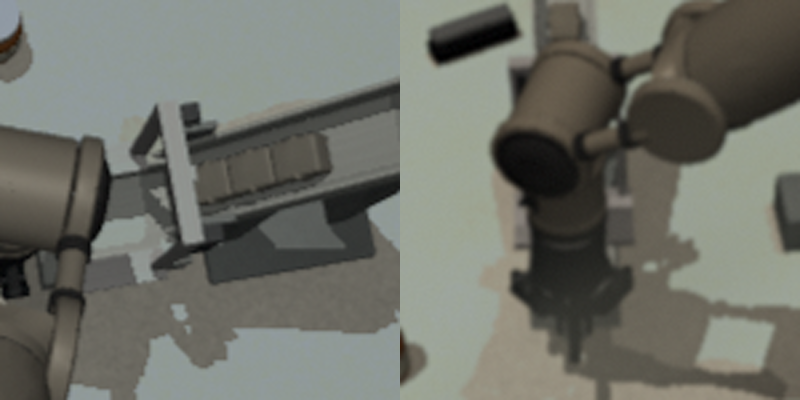

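In place under the feet, with the arch at (165–205,105–240) and the arm clear of it. Baseline force is Fz ≈ −1.5 N. Feeling upwards now.

Call:
send_rows([
  {"offset": [0, 0, -2], "turn": 0},
  {"offset": [0, 0, -2], "turn": 0},
  {"offset": [0, 0, -2], "turn": 0},
  {"offset": [0, 0, -2], "turn": 0},
  {"offset": [0, 0, -2], "turn": 0},
  {"offset": [0, 0, 0], "turn": 0},
  {"offset": [0, 0, 0], "turn": 0},
])

```text
t: 8.02
eef_pos: [0.58, -0.0402, 0.1105]
ee_rot: [0.656, 0.754, 0.0, 0.0]
force: [-0.2, 0.2, -2.3]
opening: 0.0108
grip_force: 58.7
```

Call:
send_rows([
  {"offset": [0, 0, -2], "turn": 0},
  {"offset": [0, 0, -2], "turn": 0},
  {"offset": [0, 0, -2], "turn": 0},
  {"offset": [0, 0, -2], "turn": 0},
  {"offset": [0, 0, -2], "turn": 0},
  {"offset": [0, 0, 0], "turn": 0},
  {"offset": [0, 0, 0], "turn": 0},
])

```text
t: 8.6
eef_pos: [0.58, -0.0402, 0.1205]
ee_rot: [0.656, 0.754, 0.0, 0.0]
force: [-1.6, -0.7, -1.9]
opening: 0.0113
grip_force: 58.7
```

Call:
send_rows([
  {"offset": [0, 0, -2], "turn": 0},
  {"offset": [0, 0, -2], "turn": 0},
  {"offset": [0, 0, -2], "turn": 0},
  {"offset": [0, 0, 0], "turn": 0},
  {"offset": [0, 0, 0], "turn": 0},
])

```text
t: 9.02
eef_pos: [0.58, -0.0402, 0.1265]
ee_rot: [0.656, 0.754, 0.0, 0.0]
force: [-0.1, -0.1, -2.1]
opening: 0.0108
grip_force: 58.7
```

Call:
send_rows([
  {"offset": [0, 0, -2], "turn": 0},
  {"offset": [0, 0, -2], "turn": 0},
  {"offset": [0, 0, 0], "turn": 0},
  {"offset": [0, 0, 0], "turn": 0},
])

```text
t: 9.35
eef_pos: [0.58, -0.0402, 0.1305]
ee_rot: [0.656, 0.754, 0.0, 0.0]
force: [0.2, 0.1, -2.4]
opening: 0.0111
grip_force: 58.7
```

Call:
send_rows([
  {"offset": [0, 0, -2], "turn": 0},
  {"offset": [0, 0, -2], "turn": 0},
  {"offset": [0, 0, 0], "turn": 0},
  {"offset": [0, 0, 0], "turn": 0},
])

```text
t: 9.68
eef_pos: [0.58, -0.0402, 0.1345]
ee_rot: [0.656, 0.754, 0.0, 0.0]
force: [-0.1, 0.3, -1.4]
opening: 0.0112
grip_force: 58.7
```

Call:
send_rows([
  {"offset": [0, 0, -2], "turn": 0},
  {"offset": [0, 0, -2], "turn": 0},
  {"offset": [0, 0, 0], "turn": 0},
  {"offset": [0, 0, 0], "turn": 0},
])

```text
t: 10.02
eef_pos: [0.58, -0.0402, 0.1385]
ee_rot: [0.656, 0.754, 0.0, 0.0]
force: [-0.1, -0.9, -1.7]
opening: 0.011
grip_force: 58.7
```

Call:
send_rows([
  {"offset": [0, 0, -2], "turn": 0},
  {"offset": [0, 0, -2], "turn": 0},
  {"offset": [0, 0, 0], "turn": 0},
  {"offset": [0, 0, 0], "turn": 0},
])

```text
t: 10.35
eef_pos: [0.58, -0.0402, 0.1425]
ee_rot: [0.656, 0.754, 0.0, 0.0]
force: [0.6, -0.4, -2.3]
opening: 0.0111
grip_force: 58.7
```

Call:
send_rows([
  {"offset": [0, 0, -2], "turn": 0},
  {"offset": [0, 0, -2], "turn": 0},
  {"offset": [0, 0, 0], "turn": 0},
  {"offset": [0, 0, 0], "turn": 0},
])

```text
t: 10.68
eef_pos: [0.5797, -0.0402, 0.1462]
ee_rot: [0.656, 0.754, -0.0, -0.0]
force: [-0.4, 0.0, -2.9]
opening: 0.0109
grip_force: 58.6
```

Call:
send_rows([
  {"offset": [0, 0, -2], "turn": 0},
  {"offset": [0, 0, -2], "turn": 0},
  {"offset": [0, 0, 0], "turn": 0},
  {"offset": [0, 0, 0], "turn": 0},
])

```text
t: 11.02
eef_pos: [0.5797, -0.0401, 0.1503]
ee_rot: [0.656, 0.754, -0.0, -0.0]
force: [-1.2, 0.4, -3.9]
opening: 0.0111
grip_force: 58.6
```

Call:
send_rows([
  {"offset": [0, 0, -1], "turn": 0},
  {"offset": [0, 0, -1], "turn": 0},
  {"offset": [0, 0, 0], "turn": 0},
  {"offset": [0, 0, 0], "turn": 0},
])

```text
t: 11.35
eef_pos: [0.5797, -0.0401, 0.1523]
ee_rot: [0.656, 0.754, -0.0, -0.0]
force: [-0.9, 0.1, -4.2]
opening: 0.0114
grip_force: 58.5
```

```bash
python3 - <<'E'
from h import *
goal([.58,-.0402,.15],98)
b=robot.camera("top");a=cv2.imread("pics/m2.png")[:,:400]
c=cv2.resize(b[130:280,340:490],(400,400),interpolation=cv2.INTER_CUBIC)
cv2.imwrite("pics/now.png",c)
# arch rise: template of arch beam between pics
from itertools import product
t=cv2.cvtColor(a,7)[95:250,155:215];g=cv2.cvtColor(c,7)
m=cv2.matchTemplate(g[80:270,140:235],t,cv2.TM_CCOEFF_NORMED);print(cv2.minMaxLoc(m),"zero=(15,15)")
E
```

```text
t 11.35 pos [ 0.5797 -0.0401  0.1523] yaw 97.96241094729406 F [-0.8897  0.0884 -4.1942] M [ 0.3357  0.2176 -0.0862] open 0.01140043990517891 gf 58.498570919036865
offset [-0.1  0.2  2.3] turn -0.04
(-0.3654453456401825, 0.9340721368789673, (0, 35), (17, 14)) zero=(15,15)
```

The bar is moving: contact came at TCP z ≈ 0.144 and the force is up about 2.4 N. Continuing the lift gently.

Call:
send_rows([
  {"offset": [0, 0, -2], "turn": 0},
  {"offset": [0, 0, -2], "turn": 0},
  {"offset": [0, 0, -2], "turn": 0},
  {"offset": [0, 0, -2], "turn": 0},
  {"offset": [0, 0, -2], "turn": 0},
  {"offset": [0, 0, 0], "turn": 0},
  {"offset": [0, 0, 0], "turn": 0},
])

```text
t: 11.98
eef_pos: [0.5801, -0.0403, 0.1627]
ee_rot: [0.656, 0.754, 0.0, 0.0]
force: [0.1, 0.0, -3.9]
opening: 0.0111
grip_force: 58.7
```

Call:
send_rows([
  {"offset": [0, 0, -2], "turn": 0},
  {"offset": [0, 0, -2], "turn": 0},
  {"offset": [0, 0, -2], "turn": 0},
  {"offset": [0, 0, -2], "turn": 0},
  {"offset": [0, 0, -2], "turn": 0},
  {"offset": [0, 0, 0], "turn": 0},
  {"offset": [0, 0, 0], "turn": 0},
])

```text
t: 12.57
eef_pos: [0.58, -0.0403, 0.1727]
ee_rot: [0.656, 0.754, 0.0, 0.0]
force: [-0.2, 0.2, -3.3]
opening: 0.011
grip_force: 58.6
```

Call:
send_rows([
  {"offset": [0, 0, -1.5], "turn": 0},
  {"offset": [0, 0, -1.5], "turn": 0},
  {"offset": [0, 0, -1.5], "turn": 0},
  {"offset": [0, 0, -1.5], "turn": 0},
  {"offset": [0, 0, 0], "turn": 0},
  {"offset": [0, 0, 0], "turn": 0},
])

```text
t: 13.07
eef_pos: [0.58, -0.0403, 0.1785]
ee_rot: [0.656, 0.754, 0.0, 0.0]
force: [0.4, -0.3, -4.2]
opening: 0.0113
grip_force: 58.5
```

```bash
python3 - <<'E'
from h import *
goal([.58,-.0402,.182],98)
b=robot.camera("top");a=cv2.imread("pics/m2.png")[:,:400]
c=cv2.resize(b[130:280,340:490],(400,400),interpolation=cv2.INTER_CUBIC)
cv2.imwrite("pics/m3.png",np.hstack([a,c]))
E
```

```text
t 13.0667 pos [ 0.58   -0.0403  0.1785] yaw 97.95641457483453 F [ 0.3994 -0.2836 -4.2324] M [ 0.1986 -0.0448 -0.0646] open 0.011316145751658648 gf 58.47933769226074
offset [ 0.1  0.  -3.5] turn -0.04
```

View pics/m3.png

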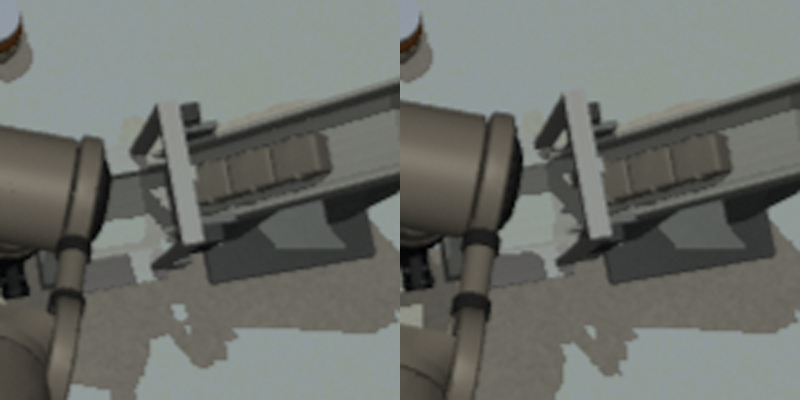

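The arch has risen (its top moved from (165,105) to (565,92)) and the stones are still in the trough. Continuing in small steps.

Call:
send_rows([
  {"offset": [0, 0, -1], "turn": 0},
  {"offset": [0, 0, -1], "turn": 0},
  {"offset": [0, 0, 0], "turn": 0},
  {"offset": [0, 0, 0], "turn": 0},
  {"offset": [0, 0, 0], "turn": 0},
  {"offset": [0, 0, 0], "turn": 0},
])

```text
t: 13.62
eef_pos: [0.5799, -0.0402, 0.1804]
ee_rot: [0.656, 0.754, 0.0, 0.0]
force: [1.0, -0.9, -4.2]
opening: 0.0109
grip_force: 58.5
```

Call:
send_rows([
  {"offset": [0, 0, -1], "turn": 0},
  {"offset": [0, 0, -1], "turn": 0},
  {"offset": [0, 0, 0], "turn": 0},
  {"offset": [0, 0, 0], "turn": 0},
  {"offset": [0, 0, 0], "turn": 0},
  {"offset": [0, 0, 0], "turn": 0},
])

```text
t: 14.12
eef_pos: [0.5799, -0.0402, 0.1823]
ee_rot: [0.656, 0.754, 0.0, 0.0]
force: [1.2, -0.9, -5.0]
opening: 0.0111
grip_force: 58.4
```

```bash
cat > chk.py <<'E'
from h import *
goal([.58,-.0402,.186],98)
b=robot.camera("top");a=cv2.imread("pics/m3.png")[:,400:]
c=cv2.resize(b[130:280,340:490],(400,400),interpolation=cv2.INTER_CUBIC);cv2.imwrite("pics/now.png",c)
# stone-region change and arch shift vs m3
print("stone diff",cv2.absdiff(a,c)[140:190,215:325].mean())
m=cv2.matchTemplate(cv2.cvtColor(c,7)[60:260,140:235],cv2.cvtColor(a,7)[85:245,160:215],cv2.TM_CCOEFF_NORMED);print(cv2.minMaxLoc(m)[1::2],"zero (20,25)")
E
python3 chk.py
```

```text
t 14.1167 pos [ 0.5799 -0.0402  0.1823] yaw 97.95791783675932 F [ 1.1734 -0.9235 -5.0427] M [ 0.1975 -0.0745  0.0901] open 0.011127385134585555 gf 58.42862069606781
offset [-0.   0.1 -3.7] turn -0.04
stone diff 0.5992121212121212
(0.9880154132843018, (21, 25)) zero (20,25)
```

Call:
send_rows([
  {"offset": [0, 0, -1], "turn": 0},
  {"offset": [0, 0, -1], "turn": 0},
  {"offset": [0, 0, 0], "turn": 0},
  {"offset": [0, 0, 0], "turn": 0},
  {"offset": [0, 0, 0], "turn": 0},
  {"offset": [0, 0, 0], "turn": 0},
])

```text
t: 14.67
eef_pos: [0.5798, -0.0402, 0.1843]
ee_rot: [0.656, 0.754, 0.0, 0.0]
force: [1.3, -1.1, -4.4]
opening: 0.0113
grip_force: 58.4
```

```bash
python3 chk.py
```

```text
t 14.6667 pos [ 0.5798 -0.0402  0.1843] yaw 97.96055848277163 F [ 1.3161 -1.0811 -4.4386] M [ 0.2603 -0.0112  0.022 ] open 0.011328006230452149 gf 58.437225222587585
offset [-0.   0.2 -1.7] turn -0.04
stone diff 0.6219393939393939
(0.9856529235839844, (21, 24)) zero (20,25)
```

Call:
send_rows([
  {"offset": [0, 0, -0.7], "turn": 0},
  {"offset": [0, 0, -0.8], "turn": 0},
  {"offset": [0, 0, 0], "turn": 0},
  {"offset": [0, 0, 0], "turn": 0},
  {"offset": [0, 0, 0], "turn": 0},
  {"offset": [0, 0, 0], "turn": 0},
])

```text
t: 15.22
eef_pos: [0.5799, -0.04, 0.186]
ee_rot: [0.656, 0.754, 0.0, -0.0]
force: [-1.0, 1.6, -4.3]
opening: 0.011
grip_force: 59.4
```

```bash
python3 chk.py
```

```text
t 15.2167 pos [ 0.5799 -0.04    0.186 ] yaw 97.9583271365573 F [-1.0001  1.5702 -4.3013] M [ 0.5842  0.1227 -0.0327] open 0.010985912947889373 gf 59.40982282161713
offset [-0.2  0.1 -0. ] turn -0.04
stone diff 25.69951515151515
(0.9809662699699402, (21, 24)) zero (20,25)
```

Stones have moved. I'll hold still for a moment and then look.

Call:
send_rows([
  {"offset": [0, 0, 0], "turn": 0},
  {"offset": [0, 0, 0], "turn": 0},
  {"offset": [0, 0, 0], "turn": 0},
  {"offset": [0, 0, 0], "turn": 0},
  {"offset": [0, 0, 0], "turn": 0},
  {"offset": [0, 0, 0], "turn": 0},
  {"offset": [0, 0, 0], "turn": 0},
  {"offset": [0, 0, 0], "turn": 0},
])

```text
t: 15.93
eef_pos: [0.5799, -0.0402, 0.1858]
ee_rot: [0.656, 0.754, 0.0, -0.0]
force: [-0.5, 0.8, -4.1]
opening: 0.0112
grip_force: 60.0
```

```bash
python3 chk.py; cp pics/now.png pics/m4.png
```

```text
t 15.9333 pos [ 0.5799 -0.0402  0.1858] yaw 97.95666709059127 F [-0.509   0.8065 -4.1215] M [0.2496 0.0494 0.0165] open 0.011194009682410806 gf 60.044907331466675
offset [-0.   0.1 -0.2] turn -0.04
stone diff 25.61121212121212
(0.9806925654411316, (21, 24)) zero (20,25)
```

View pics/m4.png

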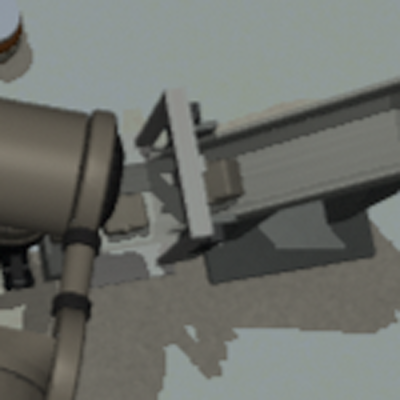

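One stone is visible in the dish at (125,215), while another is still at the lip at (225,182). The gate needs to go slightly higher.

Call:
send_rows([
  {"offset": [0, 0, -0.7], "turn": 0},
  {"offset": [0, 0, -0.8], "turn": 0},
  {"offset": [0, 0, 0], "turn": 0},
  {"offset": [0, 0, 0], "turn": 0},
  {"offset": [0, 0, 0], "turn": 0},
  {"offset": [0, 0, 0], "turn": 0},
])

```text
t: 16.48
eef_pos: [0.5798, -0.0402, 0.1873]
ee_rot: [0.656, 0.754, 0.0, -0.0]
force: [0.3, -0.7, -3.2]
opening: 0.0114
grip_force: 60.0
```

```bash
cat >> chk.py <<'E'
a=cv2.imread("pics/m4.png")
print("lip stone diff",cv2.absdiff(a,c)[165:198,212:240].mean(),"lip mean",c[165:198,212:240].mean((0,1)),"trough",c[150:180,260:300].mean((0,1)),"dishstone diff",cv2.absdiff(a,c)[200:230,110:145].mean())
E
python3 chk.py
```

```text
t 16.4833 pos [ 0.5798 -0.0402  0.1873] yaw 97.95909637277184 F [ 0.2812 -0.6875 -3.218 ] M [0.3349 0.0195 0.0443] open 0.011419227225938577 gf 59.98454511165619
offset [-0.1  0.2  1.3] turn -0.04
stone diff 25.656848484848485
(0.9806839227676392, (21, 24)) zero (20,25)
lip stone diff 0.6284271284271284 lip mean [70.3398 78.0032 80.395 ] trough [109.2692 115.1008 113.4992] dishstone diff 0.9571428571428572
```

Call:
send_rows([
  {"offset": [0, 0, -0.7], "turn": 0},
  {"offset": [0, 0, -0.8], "turn": 0},
  {"offset": [0, 0, 0], "turn": 0},
  {"offset": [0, 0, 0], "turn": 0},
  {"offset": [0, 0, 0], "turn": 0},
  {"offset": [0, 0, 0], "turn": 0},
])

```text
t: 17.03
eef_pos: [0.5796, -0.0401, 0.1884]
ee_rot: [0.656, 0.754, -0.0, -0.0]
force: [-0.2, -0.5, -5.9]
opening: 0.0113
grip_force: 59.1
```

```bash
python3 chk.py
```

```text
t 17.0333 pos [ 0.5796 -0.0401  0.1884] yaw 97.95654922472175 F [-0.1647 -0.5273 -5.927 ] M [ 0.3539  0.0638 -0.0309] open 0.011285937601705215 gf 59.06785547733307
offset [-0.2  0.4  2.4] turn -0.04
stone diff 29.66781818181818
(0.9448157548904419, (20, 25)) zero (20,25)
lip stone diff 35.69949494949495 lip mean [108.6623 114.4048 112.8907] trough [109.3542 115.1383 113.5683] dishstone diff 23.982222222222223
```

The trough is now empty (lip brightness matches the bare floor). Lowering gently, clear of the feet.

Call:
send_rows([
  {"offset": [0, 0, 0], "turn": 0},
  {"offset": [0, 0, 1], "turn": 0},
  {"offset": [0, 0, 3], "turn": 0},
  {"offset": [0, 0, 4], "turn": 0},
  {"offset": [0, 0, 5], "turn": 0},
  {"offset": [0, 0, 5], "turn": 0},
  {"offset": [0, 0, 5], "turn": 0},
  {"offset": [0, 0, 5], "turn": 0},
  {"offset": [0, 0, 5], "turn": 0},
  {"offset": [0, 0, 5], "turn": 0},
])

```text
t: 17.92
eef_pos: [0.5801, -0.0403, 0.1505]
ee_rot: [0.656, 0.754, 0.0, 0.0]
force: [-0.1, -0.3, -3.6]
opening: 0.0109
grip_force: 59.6
```

Call:
send_rows([
  {"offset": [0, 0, 4], "turn": 0},
  {"offset": [0, 0, 4], "turn": 0},
  {"offset": [0, 0, 4], "turn": 0},
  {"offset": [0, 0, 4], "turn": 0},
  {"offset": [0, 0, 4], "turn": 0},
  {"offset": [0, 0, 4], "turn": 0},
  {"offset": [0, 0, 2], "turn": 0},
  {"offset": [0, 0, 0], "turn": 0},
  {"offset": [0, 0, 0], "turn": 0},
])

```text
t: 18.67
eef_pos: [0.5799, -0.0402, 0.1247]
ee_rot: [0.656, 0.754, 0.0, -0.0]
force: [0.6, -0.5, -3.9]
opening: 0.0107
grip_force: 59.6
```

Call:
send_rows([
  {"offset": [6, 0, 0], "turn": 0},
  {"offset": [13, 0, 0], "turn": 0},
  {"offset": [18, 0, 0], "turn": 0},
  {"offset": [20, 0, 0], "turn": 0},
  {"offset": [20, 0, 0], "turn": 0},
  {"offset": [20, 0, 0], "turn": 0},
  {"offset": [18, 0, 0], "turn": 0},
  {"offset": [12, 0, 0], "turn": 0},
  {"offset": [5, 0, 0], "turn": 0},
  {"offset": [0, 0, 0], "turn": 0},
])

```text
t: 19.5
eef_pos: [0.5614, 0.092, 0.125]
ee_rot: [0.656, 0.755, 0.0, 0.0]
force: [1.3, 0.7, -3.4]
opening: 0.0109
grip_force: 59.6
```

```bash
python3 - <<'E'
from h import *
goal([.58,.1,.13],98)
cv2.imwrite("pics/t_now.png",robot.camera("top"));cv2.imwrite("pics/w_now.png",robot.camera("wrist"))
E
```

```text
t 19.5 pos [0.5614 0.092  0.125 ] yaw 98.07329543737467 F [ 1.2831  0.6841 -3.4117] M [ 0.3588  0.0696 -0.0231] open 0.010858223480934456 gf 59.57801699638367
offset [ 5.3 19.6 -5. ] turn 0.07
```

Wrist load is up about 1.6 N over the empty dish, which fits three stones. Carrying the dish to the balance without turning.

Call:
send_rows([
  {"offset": [4, 0, -4], "turn": 0},
  {"offset": [8, 0, -7], "turn": 0},
  {"offset": [12, 0, -8], "turn": 0},
  {"offset": [16, 0, -8], "turn": 0},
  {"offset": [20, 0, -5], "turn": 0},
  {"offset": [24, 0, -3], "turn": 0},
  {"offset": [26, -1, 0], "turn": 0},
  {"offset": [28, -1, 0], "turn": 0},
  {"offset": [28, -1, 0], "turn": 0},
  {"offset": [28, -1, 0], "turn": 0},
])

```text
t: 20.43
eef_pos: [0.5304, 0.2842, 0.161]
ee_rot: [0.656, 0.754, 0.001, 0.0]
force: [-0.1, -0.8, -3.8]
opening: 0.0113
grip_force: 59.6
```

Call:
send_rows([
  {"offset": [28, -1, 0], "turn": 0},
  {"offset": [28, 0, 0], "turn": 0},
  {"offset": [26, 0, 0], "turn": 0},
  {"offset": [23, 0, 0], "turn": 0},
  {"offset": [19, 0, 0], "turn": 0},
  {"offset": [14, 0, 0], "turn": 0},
  {"offset": [9, 0, 0], "turn": 0},
  {"offset": [5, 0, 0], "turn": 0},
  {"offset": [0, 0, 0], "turn": 0},
  {"offset": [0, 0, 0], "turn": 0},
])

```text
t: 21.27
eef_pos: [0.5089, 0.4319, 0.1598]
ee_rot: [0.656, 0.754, -0.0, 0.0]
force: [0.3, 0.5, -4.9]
opening: 0.0113
grip_force: 59.6
```

```bash
python3 - <<'E'
from h import *
a=np.radians(-82)
goal([.522-.0995*np.cos(a),.336-.0995*np.sin(a),.113],98)
o,T=wT();cm=robot.camera_model("top");b=robot.camera("top")
d=o["eef_pos"][:2]+.0995*np.array([np.cos(a),np.sin(a)]);zr=o["eef_pos"][2]+.0192
P=proj(pose(*d,a,[(.07,.05,zr),(.07,-.05,zr),(-.07,-.05,zr),(-.07,.05,zr)]),cm);print(P)
x0,y0=120,160
print((P-[x0,y0]+.5)*5)
cv2.imwrite("pics/m5.png",cv2.convertScaleAbs(cv2.resize(b[y0:y0+115,x0:x0+160],None,fx=5,fy=5,interpolation=cv2.INTER_CUBIC),alpha=1.4))
E
```

```text
t 21.2667 pos [0.5089 0.4319 0.1598] yaw 97.93585657435551 F [ 0.283   0.4727 -4.9408] M [ 0.2695  0.0219 -0.0161] open 0.011258982103143326 gf 59.587867856025696
offset [ 2.7 -0.4 46.8] turn -0.06
[[210.552  217.2609]
 [216.4203 258.6833]
 [157.9859 267.9382]
 [152.4967 226.4581]]
[[455.2599 288.8047]
 [484.6014 495.9166]
 [192.4295 542.1908]
 [164.9834 334.7906]]
```

View pics/m5.png

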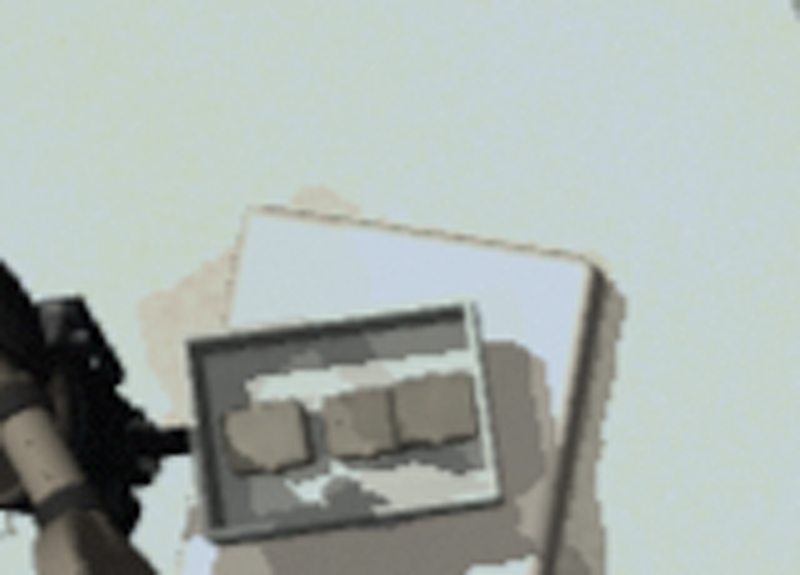

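All three stones lie in the dish, at (265,437), (360,423) and (435,408). The rim corners are (473,303), (500,500), (213,540) and (188,342), which is about 9 mm farther along the handle than I assumed, so I'll fit the dish pose.

```bash
python3 - <<'E'
from h import *
cm=robot.camera_model("top");o,T=wT();print(o["t"],o["eef_pos"])
uv=np.array([(473,303),(500,500),(213,540),(188,342)])/5+[120,160]-.5
L=[(.07,.05,0),(.07,-.05,0),(-.07,-.05,0),(-.07,.05,0)]
def m(p,z,t=0):
    Q=pose(*p[:3],L);Q[:,2]=z+t*np.array([1,1,-1,-1])*.07;return Q
for z in(.179,.172):
  for t in(0,-.08):
    r=least_squares(lambda p:(proj(m(p,z,t),cm)-uv).ravel(),[.52,.33,-1.43])
    c=r.x[:2]; print(z,t,c,np.degrees(r.x[2]),"cost",r.cost,"to platter tool:",(T[:2,:2].T@(np.array([.522,.336])-c)*1000).round(1))
r=least_squares(lambda p:(proj(m(p,p[3],p[4]),cm)-uv).ravel(),[.52,.33,-1.43,.179,0]);print(r.x,r.cost)
E
```

```text
21.3167 [0.5091 0.4316 0.1599]
0.179 0 [0.5199 0.3243] -82.8694143244079 cost 2.9283262746923553 to platter tool: [11.3  3.7]
0.179 -0.08 [0.5199 0.3239] -82.50339659386906 cost 4.984263904891766 to platter tool: [11.7  3.7]
0.172 0 [0.5205 0.3261] -82.86719475276972 cost 2.12581340025773 to platter tool: [9.6 2.9]
0.172 -0.08 [0.5205 0.3258] -82.50324920689881 cost 3.774638262224583 to platter tool: [9.9 2.9]
[ 0.5254  0.3404 -1.4375  0.1169 -0.1116] 0.01462266687900653
```

The dish sits about 108 mm ahead of the TCP. Correcting +10.5 and +3 mm, then lowering onto the platter by feel.

Call:
send_rows([
  {"offset": [3, 1, 0], "turn": 0},
  {"offset": [4, 1, 2], "turn": 0},
  {"offset": [3.5, 1, 4], "turn": 0},
  {"offset": [0, 0, 6], "turn": 0},
  {"offset": [0, 0, 6], "turn": 0},
  {"offset": [0, 0, 5], "turn": 0},
  {"offset": [0, 0, 4], "turn": 0},
  {"offset": [0, 0, 3], "turn": 0},
  {"offset": [0, 0, 0], "turn": 0},
  {"offset": [0, 0, 0], "turn": 0},
])

```text
t: 22.15
eef_pos: [0.5104, 0.4435, 0.1303]
ee_rot: [0.656, 0.755, 0.0, 0.0]
force: [-0.6, 1.7, 1.4]
opening: 0.0113
grip_force: 60.4
```

Call:
send_rows([
  {"offset": [0, 0, 1.5], "turn": 0},
  {"offset": [0, 0, 1.5], "turn": 0},
  {"offset": [0, 0, 1], "turn": 0},
  {"offset": [0, 0, 0], "turn": 0},
  {"offset": [0, 0, 0], "turn": 0},
])

```text
t: 22.57
eef_pos: [0.5104, 0.4435, 0.126]
ee_rot: [0.656, 0.755, 0.0, 0.0]
force: [-0.8, 2.7, 3.4]
opening: 0.0112
grip_force: 60.6
```

Call:
send_rows([
  {"offset": [0, 0, 1.5], "turn": 0},
  {"offset": [0, 0, 1.5], "turn": 0},
  {"offset": [0, 0, 1], "turn": 0},
  {"offset": [0, 0, 0], "turn": 0},
  {"offset": [0, 0, 0], "turn": 0},
])

```text
t: 22.98
eef_pos: [0.5103, 0.4433, 0.1218]
ee_rot: [0.656, 0.754, -0.0, 0.0]
force: [-0.2, 3.1, 3.5]
opening: 0.011
grip_force: 60.7
```

Call:
send_rows([
  {"offset": [0, 0, 1], "turn": 0},
  {"offset": [0, 0, 1], "turn": 0},
  {"offset": [0, 0, 1], "turn": 0},
  {"offset": [0, 0, 0], "turn": 0},
  {"offset": [0, 0, 0], "turn": 0},
])

```text
t: 23.4
eef_pos: [0.5102, 0.4432, 0.1185]
ee_rot: [0.656, 0.754, -0.0, -0.0]
force: [0.2, 3.9, 2.2]
opening: 0.011
grip_force: 60.4
```

The front edge touched early, so the dish had sagged in the grip. It is now levelling gently on the platter with low force, so I'll continue down to the level height.

Call:
send_rows([
  {"offset": [0, 0, 1], "turn": 0},
  {"offset": [0, 0, 1], "turn": 0},
  {"offset": [0, 0, 1], "turn": 0},
  {"offset": [0, 0, 0], "turn": 0},
  {"offset": [0, 0, 0], "turn": 0},
])

```text
t: 23.82
eef_pos: [0.5102, 0.4433, 0.1156]
ee_rot: [0.656, 0.754, -0.0, -0.0]
force: [0.6, 2.8, 2.8]
opening: 0.0112
grip_force: 60.4
```

```bash
cat > fit.py <<'E'
from h import *
# refine dish rim pose by maximising edge strength along projected outer+inner rim, rim level at z=.132
cm=robot.camera_model("top");o,T=wT();b=robot.camera("top");cv2.imwrite("pics/t_fit.png",b)
print(o["t"],o["eef_pos"],o["force"],o["torque"])
g=cv2.GaussianBlur(cv2.cvtColor(b,6).astype(np.float32),(0,0),.7)
gx=cv2.Sobel(g,5,1,0);gy=cv2.Sobel(g,5,0,1)
s=np.linspace(-.95,.95,40)
def rim(p,z,hx,hy):
    S=[np.c_[np.full(40,hx),s*hy],np.c_[np.full(40,-hx),s*hy],np.c_[s*hx,np.full(40,hy)],np.c_[s*hx,np.full(40,-hy)]]
    return [pose(*p,np.c_[q,np.full(40,z)]) for q in S]
def score(p,z):
    t=0
    for hx,hy in((.07,.05),(.066,.046)):
        for Q in rim(p,z,hx,hy):
            uv=proj(Q,cm).astype(np.float32);d=uv[-1]-uv[0];n=np.array([-d[1],d[0]])/np.linalg.norm(d)
            G=cv2.remap(gx,uv[:,:1],uv[:,1:],1)*n[0]+cv2.remap(gy,uv[:,:1],uv[:,1:],1)*n[1]
            t+=np.minimum(abs(G),80).mean()
    return t
a=np.arctan2(-T[1,0],-T[0,0]);c0=o["eef_pos"][:2]+.0995*np.array([np.cos(a),np.sin(a)])
zr=o["eef_pos"][2]+.0192 if o["opening"]<.02 else .132
for z in(zr,):
    B=max(((score((c0[0]+i*.001,c0[1]+j*.001,a+np.radians(k)),z),i,j,k) for i in range(-12,13) for j in range(-16,17) for k in np.arange(-3,3.1,.5)))
    c=c0+np.array(B[1:3])*.001
    print("score",B,"centre",c,"platter err mm",(c-[.522,.336])*1000,"tool move",(T[:2,:2].T@(np.array([.522,.336])-c)*1000).round(1))
E
python3 fit.py
```

```text
23.8167 [0.5102 0.4433 0.1156] [0.5826 2.8218 2.8218] [ 0.1172 -0.0437 -0.0321]
score (np.float32(603.951), -2, -6, np.float64(0.5)) centre [0.522  0.3387] platter err mm [-0.0488  2.7206] tool move [-2.7 -0.3]
```

Call:
send_rows([
  {"offset": [0, 0, 1], "turn": 0},
  {"offset": [0, 0, 1], "turn": 0},
  {"offset": [0, 0, 0], "turn": 0},
  {"offset": [0, 0, 0], "turn": 0},
  {"offset": [0, 0, 0], "turn": 0},
])

```text
t: 24.28
eef_pos: [0.5102, 0.4433, 0.1137]
ee_rot: [0.656, 0.754, -0.0, -0.0]
force: [-1.1, 3.0, 3.2]
opening: 0.0113
grip_force: 60.5
```

```bash
python3 fit.py
```

```text
24.2833 [0.5102 0.4433 0.1137] [-1.0553  2.9742  3.1568] [ 0.1346 -0.0451  0.0347]
score (np.float32(605.1638), -2, -5, np.float64(0.5)) centre [0.522  0.3397] platter err mm [0.0119 3.736 ] tool move [-3.7 -0.5]
```

Call:
send_rows([
  {"offset": [-1, 0, 0], "turn": 0},
  {"offset": [-1, 0, 0.5], "turn": 0},
  {"offset": [-1, 0, 0.5], "turn": 0},
  {"offset": [-1, 0, 0], "turn": 0},
  {"offset": [0, 0, 0], "turn": 0},
  {"offset": [0, 0, 0], "turn": 0},
])

```text
t: 24.83
eef_pos: [0.511, 0.4395, 0.1133]
ee_rot: [0.656, 0.754, 0.0, 0.0]
force: [-0.8, 3.6, 5.2]
opening: 0.011
grip_force: 60.9
```

```bash
python3 fit.py
```

```text
24.8333 [0.511  0.4395 0.1133] [-0.8341  3.5585  5.1783] [-0.0057  0.0456 -0.0868]
score (np.float32(605.7829), -2, -5, np.float64(0.5)) centre [0.5228 0.3359] platter err mm [ 0.7674 -0.0711] tool move [ 0.2 -0.8]
```

Centred within 1 mm and flat on the platter (force step at TCP z 0.113). Releasing.

Call:
send_rows([
  {"offset": [0, 0, 0], "turn": 0},
  {"offset": [0, 0, 0], "turn": 0},
  {"offset": [0, 0, 0], "turn": 0},
  {"offset": [0, 0, 0], "turn": 0},
  {"offset": [0, 0, 0], "turn": 0},
  {"offset": [0, 0, 0], "turn": 0},
  {"offset": [0, 0, 0], "turn": 0},
  {"offset": [0, 0, 0], "turn": 0},
], grip=-1)

```text
t: 25.55
eef_pos: [0.5108, 0.4394, 0.1128]
ee_rot: [0.656, 0.754, -0.0, -0.0]
force: [-0.1, -0.5, -0.4]
opening: 0.0852
grip_force: 0.0
```

```bash
python3 fit.py; python3 -c "
from h import *;o,T=wT();print(o['opening'],o['grip_force'])"
```

```text
25.55 [0.5108 0.4394 0.1128] [-0.1342 -0.524  -0.4003] [0.0123 0.041  0.0006]
score (np.float32(595.64575), -2, -5, np.float64(0.5)) centre [0.5226 0.3358] platter err mm [ 0.5795 -0.1902] tool move [ 0.3 -0.5]
0.08528813087887212 0.0
```

Now straight up and away, and a last check.

Call:
send_rows([
  {"offset": [0, 0, -3], "turn": 0},
  {"offset": [0, 0, -8], "turn": 0},
  {"offset": [0, 0, -15], "turn": 0},
  {"offset": [0, 0, -25], "turn": 0},
  {"offset": [0, 0, -30], "turn": 0},
  {"offset": [0, 0, -30], "turn": 0},
  {"offset": [20, 0, -10], "turn": 0},
  {"offset": [20, 0, 0], "turn": 0},
  {"offset": [0, 0, 0], "turn": 0},
  {"offset": [0, 0, 0], "turn": 0},
])

```text
t: 26.43
eef_pos: [0.5048, 0.4796, 0.2342]
ee_rot: [0.656, 0.755, 0.0, 0.0]
force: [-0.2, -0.4, -0.0]
opening: 0.0856
grip_force: 0.0
```

```bash
sed -i 's/^a=np.arctan2.*/a=np.radians(-82);c0=np.array([.5226,.3358])/' fit.py; python3 fit.py; python3 - <<'E'
from h import *
# stones: brownish-dark blobs within the dish, compared with the rim interior
b=cv2.imread("pics/t_fit.png");cm=robot.camera_model("top")
P=proj(pose(.5226,.3358,np.radians(-82),[(.064,.044,.08),(.064,-.044,.08),(-.064,-.044,.08),(-.064,.044,.08)]),cm)
m=np.zeros(b.shape[:2],np.uint8);cv2.fillConvexPoly(m,P.round().astype(np.int32),255)
w=((b[...,2].astype(int)-b[...,0]>6)*m).astype(np.uint8)
n,_,st,ce=cv2.connectedComponentsWithStats(w)
print([(s[4],c) for s,c in zip(st[1:],ce[1:]) if s[4]>20],P)
E
```

```text
26.4333 [0.5048 0.4796 0.2342] [-0.231  -0.4234 -0.0034] [-0.0094  0.0131  0.0442]
score (np.float32(621.9618), 3, -1, np.float64(-0.5)) centre [0.5256 0.3348] platter err mm [ 3.6 -1.2] tool move [ 1.7 -3.4]
[(np.int32(325), array([200.3908, 242.7262])), (np.int32(182), array([175.8901, 247.1154]))] [[216.2234 225.1677]
 [221.0356 258.9642]
 [171.5624 266.7998]
 [167.0121 232.9634]]
```

```bash
python3 -c "
from bench import robot
print(robot.sign_off())"
```

```text
the job is handed in; nothing more can be done
None
```

The dish with all three stones is on the balance and released, centred within about 4 mm by the last image fit. The gripper is clear, and the job was handed in at about 26.4 s of the 53 s limit.

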